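# Open the touch-latch first-aid cupboard

## Robot

A 6-joint arm with a two-finger parallel gripper is mounted at the origin on the work surface. World frame = base frame: x ahead of the robot, y to its left, z up, the work surface at z = 0. Lengths are in m, angles in rad, forces in N, time in s.
With the tool pointing down it reaches from about 0.35 to 0.775 m from the base axis. Payload 5.5 kg.
Tool frame: the origin (TCP) lies between the finger pads; the fingertips stand 11 mm ahead of it and the grasp point (between the pads) lies 8 mm behind it (tips_ahead is the distance from the TCP to the fingertips, in m); z points along the fingers, y is the line along which they close (so a half turn about z gives the same grasp; the last joint's range is limited). The gripper opens to 85 mm and grips with 20 to 120 N. Pads are 22 mm wide; open, the fingers measure 114 mm over their backs; the gripper's body (76 mm by 85 mm) begins 54 mm behind the grasp point. The pads swing forward as they close: fully open they stand 13 mm farther back than shut.
Start: joints at [1.158, 0.313, 0.046, 1.304, 0, 1.431], TCP at [0.155, 0.554, 0.242] pointing down, gripper open.
Joint ranges: [-2.76, 2.76], [-0.86, 1.69], [-1.03, 1.26], [-2.2, 2.34], [-1.47, 1.5], [-3.14, 3.14]. Speed limits (rad/s): [2.57, 2.57, 3.14, 3.14, 3.14, 3.14].

## Interface

Orientations are given as a unit quaternion [w, x, y, z].
In Python, from workcell import * gives the robot as it stands. The module is installed in compiled form; this text tells all that it offers.
- The arm moves only by the tool jog_arm, never from a script. Its argument "moves" is a list of rows, each an object with "fingers": the closure, from 0 (fully open) to 1 (shut); "slide": the shift along the tool's x, y, z in mm, a list of three; "angular": the turn, a rotation vector about the tool's x, y, z in degrees, a list of three. A call has 1 to 10 rows; each row is the pose to reach, as a shift and turn from the pose commanded when the call began, along the tool's axes at that moment; what a row does not reach only later rows make up. A row lasts 1/12 s, in which the tool goes at most 41.7 mm and 7.16 degrees, less where a joint would pass 70% of its speed; a pose out of reach is approached as far as the arm can. A call with a gripper value outside its range is refused whole. The fingers move at their own pace and stop on an object; "squeeze" is the grip in N (left out, the last holds). Time passes only in rows, so rows that repeat a pose let the fingers close. It gives the time, the measured TCP pose, the force, the opening and the grip force at its end, in the units of the state.
- get_state(): the state, without advancing time (a new reading comes with each control period).
- read_camera(name): name is "scene" or "top" or "wrist"; returns a dict with "color" (480x640x3 uint8, red, green, blue), "fovy" (degrees; the focal length in pixels is half the picture's height over the tangent of half this angle, whatever the lens; pixels are square), "cx", "cy" (the principal point, pixels), "D" ([k1, k2, p1, p2, k3] as OpenCV has them; the pictures are not rectified), "world_from_camera" (4x4, takes a point from camera to world coordinates); the wrist camera has in their place "tool_from_camera" (4x4, takes a point from camera to tool coordinates, whose origin is the TCP and whose axes are the flange's). Camera axes: x right, y down, z forward; pixel columns grow to the right and rows downward; lengths in m; the calibration is good to about 2 mm. A picture is of the moment at which its call begins: read the wrist's pose just before it. There is no depth.
- hand_in(): hands the job in; it is judged then, once.
Trained networks look in a picture, given as the dict that the camera call returned (one of the last four; its "shot" number tells which), for a name from the list of things; names that differ only in an ending like _2 or _b are one class to them, and where a whole thing is asked for, a point or a joint stands for the part that bears it (a point fixed in the world has none). Each returns a list of dicts, best first, with "p" (0 to 1); they miss things now and then, are a little off and sometimes report something else, mostly with a low value. They report only what shows in the picture. A call takes as long as a camera call.
- look_for(target, picture): "point" ([column, row] in pixels, amid what is visible of it).
- tip_of(target, picture): "point" ([column, row] in pixels: a listed point, or the origin of a listed thing).
The state is a dict: "clock": time; "joint_pos": joint angles; "qvel": joint speeds; "tau": joint torques, N m; "tcp_pos": TCP position; "orientation": TCP orientation; "wrist_force": force on the tool from outside, world axes, zero at the start; "ft_torque": the same for the moment, N m; "finger_gap": finger opening in m; "grip_force": force on a finger pad.
Only numpy, scipy, OpenCV 4.12 (cv2) and the standard library are available. Lean on these libraries where they do the work, as an engineer would, in place of code of your own. Each camera call takes 0.05 s, during which the arm holds its last target. There are 200 camera calls.

## Task

Open the small white first-aid cupboard (green door, white cross) on the storeroom desk: press its touch-latch door inwards near the free edge until the catch lets go, and take the fingers away so that the spring pops the door ajar by itself. Then, from behind the ajar door, push it wide open to about a right angle, only pushing and never pinching the door, and come away. Leave the dark wooden cupboard shut and the other things on the desk where they stand.

Things in the scene. Friction and masses are not known exactly. Their poses are not given: they have to be found in the camera images.
- aid_cab: White first-aid cupboard, 160 mm deep (x), 220 wide (y), 240 high, walls 12 mm, fixed to the desk, left or right of the other cupboard. A 90 mm green square with a white cross is on its bare top and on its door. Origin: centre of its underside; z up; its open front looks along its own -x, at x = -80 mm, 6 mm behind the shut door.
- aid_door (a joint): Angle of the first-aid door (rad): 0 shut, positive open, stop at 1.6. Pressed in, it gives to a stop at -0.03 (5 mm at the touch spot); the catch lets go at about -0.016, taking 4 to 6 N at the touch spot. When the finger leaves, a sprung plunger swings the door ajar to about 0.5 rad and acts no further; beyond, it moves with light friction (under 2 N at mid-width) and stays where left.
- aid_push (a point): Touch spot of the first-aid door, marked by a 32 mm steel disc on the front face and a steel strip on the top edge above it: a point on the front face, 180 mm from the hinge axis, 38 mm in from the free edge, 25 mm below the door's top. It moves with the door; as the door springs ajar it comes out about 90 mm, so draw the finger back 130 mm or more.
- aid_hinge (a point): Vertical hinge axis of the first-aid door at its top edge: cupboard frame x = -94, y = +110, z = 240 mm (left edge seen from the robot). Axes as the cupboard's. The green door is a flat panel, no handle, 218 mm wide, 16 thick (axis in its middle plane), z = 6 to 240 mm; at joint value q it runs from here along (-sin q, -cos q) in the cupboard's x, y. Striker and plunger lie below z = 65 mm.
- plain_cab: Dark wooden cupboard of the same size and build, hinged on its -y side, to be left shut; origin at the centre of its underside, front along its own -x. A small carton and a screwdriver lie on its top.
- plain_door (a joint): Angle of the dark wooden cupboard's door (rad): 0 shut, positive open. It has the same touch latch: do not press it.
- driver: Loose screwdriver with a red handle, 170 mm long, lying on the dark wooden cupboard's top near the front; origin near its middle. Leave it.
- mug: Loose blue mug, 80 mm across, 90 mm high; origin at the centre of its underside. Leave it.
- tape: Loose yellow roll of tape, 100 mm across, 45 mm high, lying flat; origin at the centre of its underside. Leave it.
- spray: Loose white bottle with a blue cap, 64 mm across, 170 mm high; origin at the centre of its underside. Leave it.
- jar: Loose red jar, 76 mm across, 110 mm high; origin at the centre of its underside. Leave it.
- carton: Loose brown carton 60 x 110 x 50 mm on the dark wooden cupboard's top; origin at the centre of its underside. Leave it.

How it is judged:
On the way, in this order (a step that is already met when the one before it is completed fails the run):
1. the first-aid door is pressed inwards (value of joint aid_door below -0.01 rad), for 0.02 s.
2. the door has sprung ajar by itself, with the fingers off it (value of joint aid_door between 0.25 and 0.9 rad and contact force between each of the fingers, the arm and aid_door_c0 below 0.3 N and contact force between each of the fingers, the arm and aid_door_c1 below 0.3 N), for 0.2 s.
3. the door is pushed wide open (value of joint aid_door above 1.2 rad), for 0.1 s.
At the end, for the whole second after the job is handed in: The first-aid door stands still at more than 1.2 rad (about 70 degrees), the dark cupboard's door is shut (under 0.05 rad) and each loose thing is within 30 mm of where it started (value of joint aid_door above 1.2 rad and velocity of joint aid_door between -0.05 and 0.05 rad/s and value of joint plain_door below 0.05 rad and distance of each of driver, mug, tape, spray, jar, carton from where it was at the start of the episode below 0.03 m); the robot touches nothing.
It fails at once if the door is pinched (front and back pressed at once) (contact force between the fingers and aid_door_c0 above 1 N and contact force between the fingers and aid_door_c1 above 1 N).
It fails at once if the dark wooden cupboard's door opens (value of joint plain_door above 0.05 rad).
It fails at once if a loose thing on the desk is lifted or moved by more than 30 mm (distance of any of driver, mug, tape, spray, jar, carton from where it was at the start of the episode above 0.03 m).
It also fails if it takes over 53 s, if anything falls off the work surface, if the arm or the gripper's body presses on something with over 40 N, if the wrist force passes 120 N, or if a joint passes its speed limit or range.

## Working session

There is one attempt and no reset: what is moved stays moved. The work goes in short steps, Python scripts to look and compute and a tool call to move; the robot and the scene stay as the last step left them, time stands still between calls to the robot, and variables do not carry over. Pictures are saved under pics/ and viewed, at most 10 in all, crops included, and the job is handed in when it is done.

Besides the shell and the picture viewer there is one more tool, called after ">>>" as name(argument=value, ...) on one line, values as JSON. jog_arm: Moves the arm, as the interface text tells. Its arguments: {"type":"object","properties":{"moves":{"type":"array","items":{"type":"object","properties":{"fingers":{"type":"number"},"slide":{"type":"array","items":{"type":"number"}},"angular":{"type":"array","items":{"type":"number"}}}}},"squeeze":{"type":"number"}},"required":["moves"]}

```bash
mkdir -p pics; cat > h.py <<'E'
from workcell import *
import numpy as np, cv2
from scipy.spatial.transform import Rotation as R
def K(p):
    f=240/np.tan(np.radians(p["fovy"])/2); return np.array([[f,0,p["cx"]],[0,f,p["cy"]],[0,0,1.]])
def ray(p,uv):
    n=cv2.undistortPoints(np.array([[uv]],float),K(p),np.array(p["D"],float))[0,0]
    T=np.array(p["world_from_camera"]); return T[:3,3],T[:3,:3]@np.array([n[0],n[1],1])
def atz(p,uv,z):
    o,d=ray(p,uv); return o+d*(z-o[2])/d[2]
def proj(p,X):
    T=np.linalg.inv(np.array(p["world_from_camera"])); 
    return cv2.projectPoints(np.atleast_2d(X).astype(float),cv2.Rodrigues(T[:3,:3])[0],T[:3,3],K(p),np.array(p["D"],float))[0][:,0]
def save(p,n): cv2.imwrite("pics/"+n,cv2.cvtColor(p["color"],cv2.COLOR_RGB2BGR))
E
python3 - <<'E'
from h import *
np.set_printoptions(precision=4,suppress=True)
for n in["scene","top"]:
    p=read_camera(n); save(p,n+"0.png"); print(n,np.array(p["world_from_camera"]).round(3).tolist())
    for t,z in [("aid_cab",0),("aid_hinge",.24),("aid_push",.215),("plain_cab",0),("driver",.25),("mug",0),("tape",0),("spray",0),("jar",0),("carton",.24)]:
        r=tip_of(t,p)
        for a in r[:2]: print(t,round(a["p"],2),np.round(a["point"]),atz(p,a["point"],z))
s=get_state(); print(s["clock"],s["tcp_pos"],s["orientation"],s["finger_gap"],s["wrist_force"])
E
```

```text
scene [[0.207, 0.929, -0.306, 1.014], [0.978, -0.199, 0.058, -0.074], [-0.007, -0.311, -0.95, 1.567], [0.0, 0.0, 0.0, 1.0]]
aid_hinge 0.74 [426. 223.] [0.5588 0.2994 0.24  ]
aid_push 0.74 [364. 252.] [0.5981 0.1122 0.215 ]
driver 0.58 [241. 272.] [ 0.5934 -0.2321  0.25  ]
mug 0.86 [456. 205.] [0.4357 0.4804 0.    ]
tape 0.81 [172. 258.] [ 0.4211 -0.4723  0.    ]
spray 0.6 [472. 245.] [0.5826 0.4938 0.    ]
jar 0.65 [177. 314.] [ 0.6091 -0.4777  0.    ]
jar 0.53 [249. 310.] [ 0.6421 -0.2552  0.    ]
carton 0.58 [249. 309.] [ 0.6974 -0.2263  0.24  ]
top [[0.008, -0.995, 0.098, 0.425], [-1.0, -0.007, 0.005, 0.007], [-0.004, -0.098, -0.995, 1.601], [0.0, 0.0, 0.0, 1.0]]
aid_cab 0.69 [245. 201.] [0.6779 0.2156 0.    ]
aid_hinge 0.25 [421. 222.] [ 0.5945 -0.2316  0.24  ]
aid_push 0.69 [421. 220.] [ 0.6008 -0.236   0.215 ]
aid_push 0.63 [273. 226.] [0.5841 0.1186 0.215 ]
driver 0.67 [423. 220.] [ 0.5966 -0.2339  0.25  ]
driver 0.17 [495. 228.] [ 0.5786 -0.4034  0.25  ]
mug 0.63 [144. 288.] [0.4339 0.4919 0.    ]
tape 0.95 [491. 298.] [ 0.4141 -0.4643  0.    ]
spray 0.75 [143. 236.] [0.5796 0.4976 0.    ]
jar 0.78 [499. 226.] [ 0.613  -0.4895  0.    ]
carton 0.66 [416. 185.] [ 0.6813 -0.2209  0.24  ]
1.1 [0.155  0.5538 0.2424] [0.     0.136  0.9907 0.0001] 0.08538946108398224 [ 0.0514  0.5098 -0.7093]
```

View pics/top0.png

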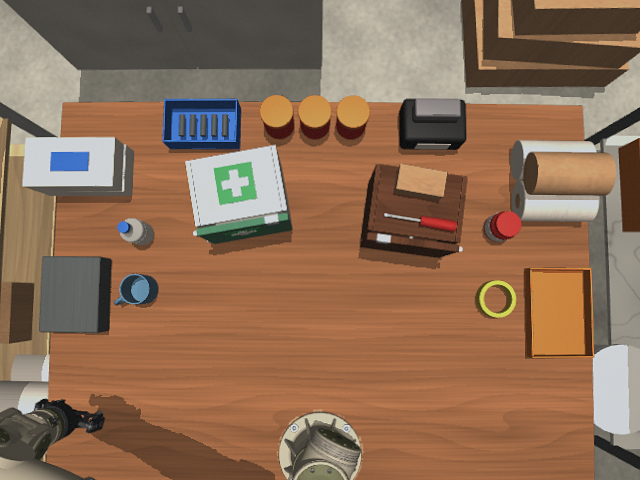

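View pics/scene0.png

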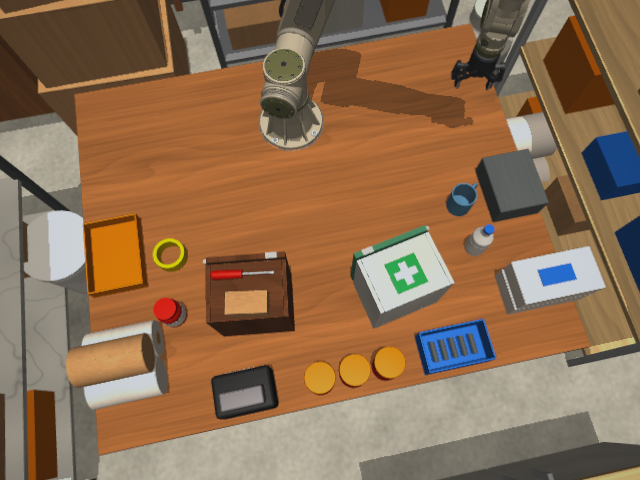

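Top view: the first-aid cupboard is at left (green square near 236,183; steel strip at about 272,218) and the dark one at right. Next I fit the cupboard pose.

```bash
cat > fit.py <<'E'
from h import *
from scipy.optimize import least_squares
def W(q,P):
    c,s=np.cos(q[2]),np.sin(q[2]); P=np.atleast_2d(P).astype(float)
    return np.c_[q[0]+c*P[:,0]-s*P[:,1],q[1]+s*P[:,0]+c*P[:,1],P[:,2]]
if __name__=="__main__":
    obs=[]
    for n,c0 in [("top",(236,183)),("scene",(406,272))]:
        p=read_camera(n); hsv=cv2.cvtColor(p["color"],cv2.COLOR_RGB2HSV)
        m=cv2.inRange(hsv,(50,120,90),(80,255,255))
        white=cv2.inRange(hsv,(0,0,170),(179,40,255))
        for mask,half in[(m,(.045,.045)),(white,(.08,.11))]:
            cs=cv2.findContours(mask,cv2.RETR_EXTERNAL,cv2.CHAIN_APPROX_NONE)[0]
            cs=[c for c in cs if cv2.pointPolygonTest(cv2.convexHull(c),c0,False)>0]
            if not cs: print(n,half,"none");continue
            c=max(cs,key=cv2.contourArea)
            q=cv2.approxPolyN(c,4,ensure_convex=True)[0].astype(float)
            w=np.array([atz(p,u,.24) for u in q]); e=np.linalg.norm(np.roll(w,-1,0)-w,axis=1)
            i=[np.degrees(np.arctan2(*(np.roll(w,-1,0)-w)[k][[1,0]])).round(1) for k in range(4)]
            print(n,half,q.tolist(),"ctr",w.mean(0).round(4),"sides",e.round(3),i)
E
python3 fit.py
```

```text
top (0.045, 0.045) [[256.0, 197.0], [219.0, 204.0], [214.0, 168.0], [249.0, 162.0]] ctr [0.684  0.2105 0.24  ] sides [0.089 0.088 0.085 0.086] [np.float64(101.2), np.float64(9.4), np.float64(-79.8), np.float64(-167.7)]
top (0.08, 0.11) [[286.0, 209.0], [195.0, 227.0], [185.0, 161.0], [275.0, 144.0]] ctr [0.6784 0.2088 0.24  ] sides [0.219 0.161 0.219 0.159] [np.float64(101.7), np.float64(10.3), np.float64(-78.9), np.float64(-169.7)]
scene (0.045, 0.045) [[427.0, 281.0], [398.0, 293.0], [384.0, 264.0], [413.0, 253.0]] ctr [0.6869 0.2058 0.24  ] sides [0.086 0.089 0.087 0.087] [np.float64(-79.4), np.float64(-168.9), np.float64(99.3), np.float64(10.8)]
scene (0.08, 0.11) [[454.0, 283.0], [380.0, 313.0], [356.0, 260.0], [428.0, 231.0]] ctr [0.6825 0.2044 0.24  ] sides [0.218 0.16  0.22  0.162] [np.float64(-79.9), np.float64(-169.5), np.float64(100.7), np.float64(10.0)]
```

```bash
cat > go.py <<'E'
import sys
from fit import *
Q=(.6805,.2066,np.radians(10.5))
def to(P,yaw):  # P target TCP in cab frame (z world), tool x at cab yaw(deg)
    s=get_state(); w,x,y,z=s["orientation"]; r=R.from_quat([x,y,z,w])
    t=W(Q,P)[0]; a=Q[2]+np.radians(yaw); X=np.array([np.cos(a),np.sin(a),0]); Z=np.array([0,0,-1.])
    T=R.from_matrix(np.c_[X,np.cross(Z,X),Z])
    print(P,"world",t.round(3),"slide",(r.inv().apply(t-s["tcp_pos"])*1000).round(1),"ang",(r.inv()*T).as_rotvec(degrees=True).round(1))
E
python3 - <<'E'
from go import *
to([-.22,-.07,.206],180)
E
```

```text
[-0.22, -0.07, 0.206] world [0.477 0.098 0.206] slide [-433.  -352.5   36.3] ang [  0.    0.  -26.1]
```

>>> jog_arm(moves=[{"fingers": 1,"slide": [-41,-33,3],"angular": [0,0,-3]},{"fingers": 1,"slide": [-75,-61,6],"angular": [0,0,-6]},{"fingers": 1,"slide": [-110,-90,9],"angular": [0,0,-9]},{"fingers": 1,"slide": [-145,-118,12],"angular": [0,0,-12]},{"fingers": 1,"slide": [-175,-142,15],"angular": [0,0,-15]},{"fingers": 1,"slide": [-207,-168,18],"angular": [0,0,-18]},{"fingers": 1,"slide": [-238,-194,21],"angular": [0,0,-20]},{"fingers": 1,"slide": [-270,-220,24],"angular": [0,0,-22]},{"fingers": 1,"slide": [-300,-245,27],"angular": [0,0,-24]},{"fingers": 1,"slide": [-330,-270,30],"angular": [0,0,-26.1]}])

```text
clock: 2.03
tcp_pos: [0.3947, 0.2119, 0.2134]
orientation: [0.001, -0.092, 0.996, 0.0]
wrist_force: [0.9, 1.6, -0.5]
finger_gap: -0.0003
grip_force: 0.0
```

```bash
python3 - <<'E'
from go import *
to([-.16,-.07,.206],180)
s=get_state();print(s["clock"],s["tcp_pos"],s["finger_gap"],s["wrist_force"])
E
```

```text
[-0.16, -0.07, 0.206] world [0.536 0.109 0.206] slide [-119.8 -127.5    7.5] ang [0.  0.1 0.1]
2.0333 [0.39474422 0.21192082 0.21335356] -0.00034801284939478663 [ 0.88058337  1.58582568 -0.51911199]
```

>>> jog_arm(moves=[{"fingers": 1,"slide": [-20,-32,3],"angular": [0,0,0]},{"fingers": 1,"slide": [-40,-64,5],"angular": [0,0,0]},{"fingers": 1,"slide": [-60,-96,7],"angular": [0,0,0]},{"fingers": 1,"slide": [-85,-127,7],"angular": [0,0,0]},{"fingers": 1,"slide": [-115,-127,7],"angular": [0,0,0]},{"fingers": 1,"slide": [-120,-127,7],"angular": [0,0,0]},{"fingers": 1,"slide": [-120,-127,7],"angular": [0,0,0]}])

```text
clock: 2.62
tcp_pos: [0.5366, 0.11, 0.2055]
orientation: [0.0, -0.09, 0.996, 0.0]
wrist_force: [-0.1, 1.0, 0.1]
finger_gap: 0.0001
grip_force: 0.0
```

```bash
python3 - <<'E'
from go import *
to([-.113,-.07,.206],180)
s=get_state();print(s["clock"],s["tcp_pos"],s["finger_gap"],s["wrist_force"])
p=read_camera("top"); save(p,"t1full.png"); cv2.imwrite("pics/t1.png",cv2.resize(cv2.cvtColor(p["color"],cv2.COLOR_RGB2BGR)[140:290,160:360],None,fx=4,fy=4)[:, :800])
E
```

```text
[-0.113, -0.07, 0.206] world [0.582 0.117 0.206] slide [-46.1  -1.2  -0.4] ang [ 0.   0.  -0.1]
2.6167 [0.53660978 0.11001413 0.20554739] 8.1122682909018e-05 [-0.05757197  1.02368231  0.08123987]
```

View pics/t1.png

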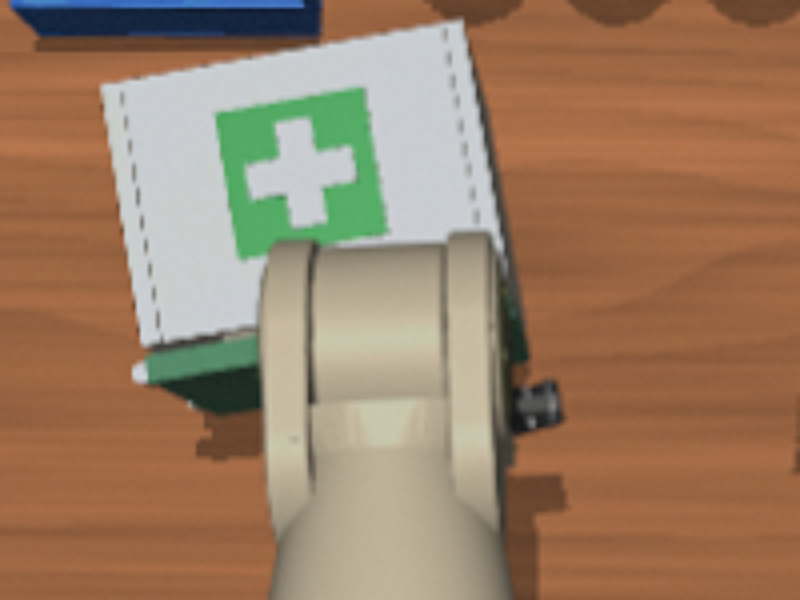

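The arm hides the touch spot in this view. The hinge end is at about (140,372) in the crop, which agrees with the fit. I creep in next.

>>> jog_arm(moves=[{"fingers": 1,"slide": [-20,0,0]},{"fingers": 1,"slide": [-36,-1,0]},{"fingers": 1,"slide": [-40,-1,0]},{"fingers": 1,"slide": [-42,-1,0]},{"fingers": 1,"slide": [-42,-1,0]}])

```text
schema error: expected keys fingers, slide, angular
```

>>> jog_arm(moves=[{"fingers": 1,"slide": [-2,0,0]},{"fingers": 1,"slide": [-2,0,0]}])

```text
schema error: expected keys fingers, slide, angular
```

>>> jog_arm(moves=[{"fingers": 1,"slide": [-2,0,0]},{"fingers": 1,"slide": [-2,0,0]}])

```text
schema error: expected keys fingers, slide, angular
```

>>> jog_arm(moves=[{"fingers": 1,"slide": [-20,0,0],"angular": [0,0,0]},{"fingers": 1,"slide": [-36,-1,0],"angular": [0,0,0]},{"fingers": 1,"slide": [-40,-1,0],"angular": [0,0,0]},{"fingers": 1,"slide": [-42,-1,0],"angular": [0,0,0]},{"fingers": 1,"slide": [-42,-1,0],"angular": [0,0,0]}])

```text
clock: 3.08
tcp_pos: [0.5753, 0.1178, 0.2061]
orientation: [-0.0, -0.092, 0.996, 0.0]
wrist_force: [0.6, -0.2, -1.6]
finger_gap: -0.0002
grip_force: 0.0
```

>>> jog_arm(moves=[{"fingers": 1,"slide": [-2,0,0],"angular": [0,0,0]},{"fingers": 1,"slide": [-2,0,0],"angular": [0,0,0]}])

```text
clock: 3.25
tcp_pos: [0.5777, 0.1178, 0.2064]
orientation: [-0.0, -0.091, 0.996, 0.0]
wrist_force: [-0.3, 0.1, -0.1]
finger_gap: 0.0005
grip_force: 0.0
```

>>> jog_arm(moves=[{"fingers": 1,"slide": [-2,0,0],"angular": [0,0,0]},{"fingers": 1,"slide": [-2,0,0],"angular": [0,0,0]}])

```text
clock: 3.42
tcp_pos: [0.5803, 0.118, 0.2063]
orientation: [0.0, -0.091, 0.996, 0.0]
wrist_force: [1.4, -0.2, -0.3]
finger_gap: -0.0
grip_force: 0.0
```

>>> jog_arm(moves=[{"fingers": 1,"slide": [-2,0,0],"angular": [0,0,0]},{"fingers": 1,"slide": [-2,0,0],"angular": [0,0,0]}])

```text
clock: 3.58
tcp_pos: [0.5812, 0.1182, 0.206]
orientation: [-0.001, -0.091, 0.996, -0.0]
wrist_force: [-5.5, -0.5, 1.8]
finger_gap: 0.0002
grip_force: 0.0
```

>>> jog_arm(moves=[{"fingers": 1,"slide": [-2,0,0],"angular": [0,0,0]},{"fingers": 1,"slide": [-2,0,0],"angular": [0,0,0]}])

```text
clock: 3.75
tcp_pos: [0.5831, 0.1185, 0.2059]
orientation: [-0.001, -0.091, 0.996, -0.0]
wrist_force: [-5.4, -1.3, 1.9]
finger_gap: 0.0001
grip_force: 0.0
```

>>> jog_arm(moves=[{"fingers": 1,"slide": [-2,0,0],"angular": [0,0,0]},{"fingers": 1,"slide": [-2,0,0],"angular": [0,0,0]}])

```text
clock: 3.92
tcp_pos: [0.5852, 0.1189, 0.2057]
orientation: [-0.001, -0.091, 0.996, -0.0]
wrist_force: [-4.0, -1.0, 1.2]
finger_gap: 0.0001
grip_force: 0.0
```

>>> jog_arm(moves=[{"fingers": 1,"slide": [-1,0,0],"angular": [0,0,0]},{"fingers": 1,"slide": [-1,0,0],"angular": [0,0,0]}])

```text
clock: 4.08
tcp_pos: [0.5859, 0.1191, 0.2057]
orientation: [-0.001, -0.091, 0.996, -0.0]
wrist_force: [-5.8, -1.3, 0.8]
finger_gap: -0.0002
grip_force: 0.0
```

>>> jog_arm(moves=[{"fingers": 1,"slide": [40,0,0],"angular": [0,0,0]},{"fingers": 1,"slide": [80,0,0],"angular": [0,0,0]},{"fingers": 1,"slide": [120,0,0],"angular": [0,0,0]},{"fingers": 1,"slide": [160,0,0],"angular": [0,0,0]},{"fingers": 1,"slide": [170,0,0],"angular": [0,0,0]},{"fingers": 1,"slide": [170,0,0],"angular": [0,0,0]},{"fingers": 1,"slide": [170,0,0],"angular": [0,0,0]},{"fingers": 1,"slide": [170,0,0],"angular": [0,0,0]},{"fingers": 1,"slide": [170,0,0],"angular": [0,0,0]}])

```text
clock: 4.83
tcp_pos: [0.422, 0.0884, 0.2064]
orientation: [0.001, -0.091, 0.996, 0.0]
wrist_force: [-0.5, -0.1, -0.1]
finger_gap: 0.0001
grip_force: 0.0
```

```bash
python3 - <<'E'
from go import *
s=get_state();print(s["clock"],s["tcp_pos"],s["wrist_force"])
p=read_camera("scene"); a=p["color"][150:330,290:530]
cv2.imwrite("pics/s2.png",cv2.resize(cv2.cvtColor(a,cv2.COLOR_RGB2BGR),None,fx=3,fy=3))
for q in(.3,.5,.7):
    print(q,(proj(p,W(Q,[-.094-.218*np.sin(q),.11-.218*np.cos(q),.24]))-[290,150])*3)
print((proj(p,W(Q,[-.094,.11,.24]))-[290,150])*3)
for x in look_for("aid_door",p)[:2]+tip_of("aid_push",p)[:2]: print(x, atz(p,x["point"],.215))
E
```

```text
4.8333 [0.42198326 0.08844584 0.20638548] [-0.48070394 -0.12102184 -0.09677196]
0.3 [[177.29406273 248.99495576]]
0.5 [[177.03158456 205.60556007]]
0.7 [[185.89093968 163.90645317]]
[[409.35369031 228.33602769]]
{'point': [360.8, 221.9], 'p': 0.74} [0.5076743  0.12433957 0.215     ]
```

View pics/s2.png

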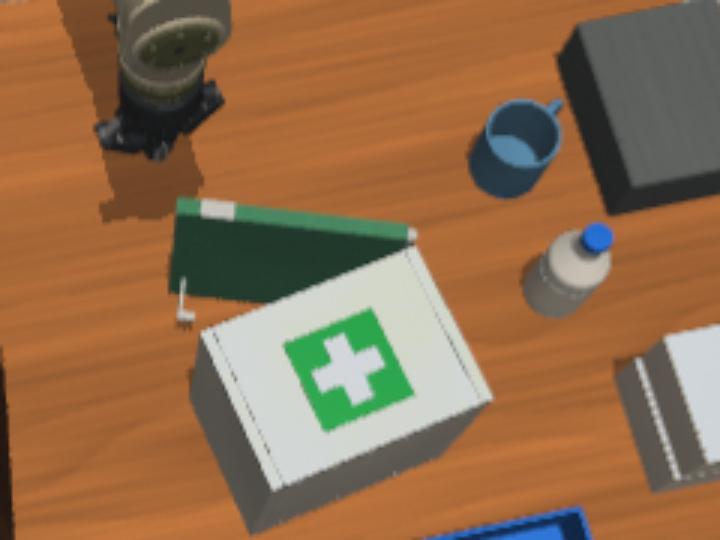

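The door has sprung to about 0.5 rad: its free edge is at about (177,205) in the crop, matching the predicted point for 0.5. Next I insert the fingers behind it from above.

```bash
python3 - <<'E'
from go import *
to([-.118,-.035,.280],180); to([-.118,-.035,.206],180)
for q in(.5,.7,.9,1.1,1.3,1.45): 
  P=np.array([-.094,.11])+.16*np.array([-np.sin(q),-np.cos(q)])+.025*np.array([np.cos(q),-np.sin(q)])
  print(q,P.round(3), "tool slide from insert", -(P-[-.118,-.035])[0]*1000, (P-[-.118,-.035])[1]*1000)
E
```

```text
[-0.118, -0.035, 0.28] world [0.571 0.151 0.28 ] slide [-158.6   34.   -74.1] ang [ 0. -0. -0.]
[-0.118, -0.035, 0.206] world [0.571 0.151 0.206] slide [-1.586e+02  3.400e+01 -1.000e-01] ang [ 0. -0. -0.]
0.5 [-0.149 -0.042] tool slide from insert 30.768522129413167 -7.398848367564714
0.7 [-0.178 -0.028] tool slide from insert 59.95377527591833 6.519807853539572
0.9 [-0.204 -0.009] tool slide from insert 85.79205633363074 25.959232336006615
1.1 [-0.225  0.015] tool slide from insert 107.25327457419026 50.14443657037174
1.3 [-0.241  0.043] tool slide from insert 123.48183895113621 78.1112327846362
1.45 [-0.25   0.066] tool slide from insert 131.82150933183 100.90173212528163
```

>>> jog_arm(moves=[{"fingers": 1,"slide": [0,0,-38],"angular": [0,0,0]},{"fingers": 1,"slide": [0,0,-74],"angular": [0,0,0]},{"fingers": 1,"slide": [-40,9,-74],"angular": [0,0,0]},{"fingers": 1,"slide": [-80,18,-74],"angular": [0,0,0]},{"fingers": 1,"slide": [-120,27,-74],"angular": [0,0,0]},{"fingers": 1,"slide": [-159,34,-74],"angular": [0,0,0]},{"fingers": 1,"slide": [-159,34,-74],"angular": [0,0,0]},{"fingers": 1,"slide": [-159,34,-74],"angular": [0,0,0]}])

```text
clock: 5.65
tcp_pos: [0.5719, 0.1514, 0.277]
orientation: [-0.002, -0.092, 0.996, -0.0]
wrist_force: [-0.6, 0.1, 0.6]
finger_gap: -0.0003
grip_force: 0.0
```

```bash
python3 - <<'E'
from go import *
to([-.118,-.035,.206],180)
p=read_camera("scene"); a=p["color"][130:330,290:530]
cv2.imwrite("pics/s3.png",cv2.resize(cv2.cvtColor(a,cv2.COLOR_RGB2BGR),None,fx=3,fy=3))
E
```

```text
[-0.118, -0.035, 0.206] world [0.571 0.151 0.206] slide [ 0.9 -0.5 71. ] ang [ 0.  -0.2  0. ]
```

View pics/s3.png

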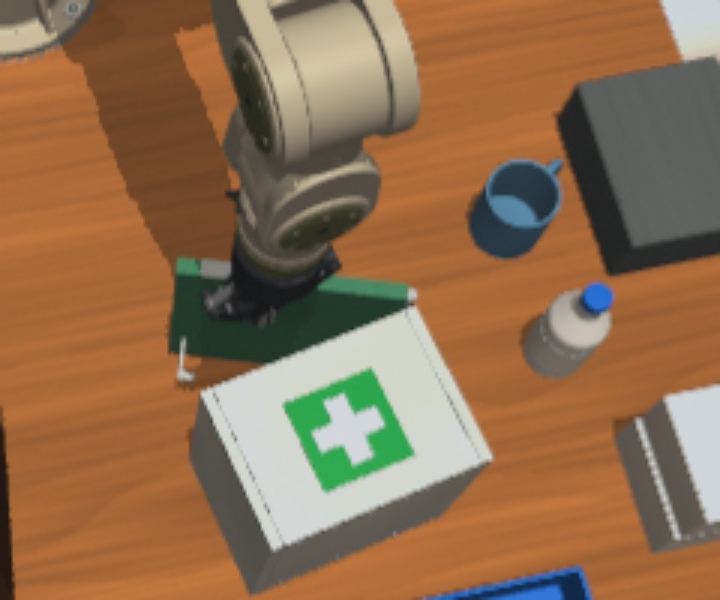

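The hand stands over the gap behind the door (fingers at about 265,310) and the door is still ajar. Descending.

>>> jog_arm(moves=[{"fingers": 1,"slide": [0,0,30],"angular": [0,0,0]},{"fingers": 1,"slide": [0,0,55],"angular": [0,0,0]},{"fingers": 1,"slide": [0,0,73],"angular": [0,0,0]},{"fingers": 1,"slide": [0,0,73],"angular": [0,0,0]}])

```text
clock: 6.03
tcp_pos: [0.5668, 0.15, 0.2039]
orientation: [-0.003, -0.091, 0.996, -0.0]
wrist_force: [-0.7, -0.0, -0.6]
finger_gap: -0.0001
grip_force: 0.0
```

>>> jog_arm(moves=[{"fingers": 1,"slide": [15,-3,0],"angular": [0,0,0]},{"fingers": 1,"slide": [30,-5,0],"angular": [0,0,0]},{"fingers": 1,"slide": [45,0,0],"angular": [0,0,0]},{"fingers": 1,"slide": [60,7,0],"angular": [0,0,0]},{"fingers": 1,"slide": [73,16,0],"angular": [0,0,0]},{"fingers": 1,"slide": [86,26,0],"angular": [0,0,0]}])

```text
clock: 6.53
tcp_pos: [0.4811, 0.1604, 0.2099]
orientation: [0.003, -0.091, 0.996, 0.0]
wrist_force: [2.2, -0.8, 2.0]
finger_gap: 0.0001
grip_force: 1.1
```

Next: 86,26 → 132,101 overall.

>>> jog_arm(moves=[{"fingers": 1,"slide": [11,12,0],"angular": [0,0,0]},{"fingers": 1,"slide": [21,24,0],"angular": [0,0,0]},{"fingers": 1,"slide": [30,37,0],"angular": [0,0,0]},{"fingers": 1,"slide": [37,51,0],"angular": [0,0,0]},{"fingers": 1,"slide": [42,63,0],"angular": [0,0,0]},{"fingers": 1,"slide": [45,70,0],"angular": [0,0,0]},{"fingers": 1,"slide": [46,75,0],"angular": [0,0,0]},{"fingers": 1,"slide": [46,75,0],"angular": [0,0,0]},{"fingers": 1,"slide": [46,75,0],"angular": [0,0,0]}])

```text
clock: 7.28
tcp_pos: [0.4219, 0.2262, 0.2073]
orientation: [-0.0, -0.092, 0.996, 0.0]
wrist_force: [-0.9, 0.1, 3.4]
finger_gap: -0.0002
grip_force: 1.3
```

```bash
python3 - <<'E'
from go import *
to([-.25,.066,.206],180)
p=read_camera("scene"); a=p["color"][110:310,290:530]
cv2.imwrite("pics/s4.png",cv2.resize(cv2.cvtColor(a,cv2.COLOR_RGB2BGR),None,fx=3,fy=3))
for q in(1.2,1.3,1.4,1.5):
    print(q,(proj(p,W(Q,[-.094-.218*np.sin(q),.11-.218*np.cos(q),.24]))-[290,110])*3)
E
```

```text
[-0.25, 0.066, 0.206] world [0.423 0.226 0.206] slide [-0.7 -0.4  1.3] ang [ 0. -0.  0.]
1.2 [[243.48135731 196.67082639]]
1.3 [[260.08569855 183.3484898 ]]
1.4 [[278.03482656 171.67984102]]
1.5 [[297.16075143 161.75538919]]
```

View pics/s4.png

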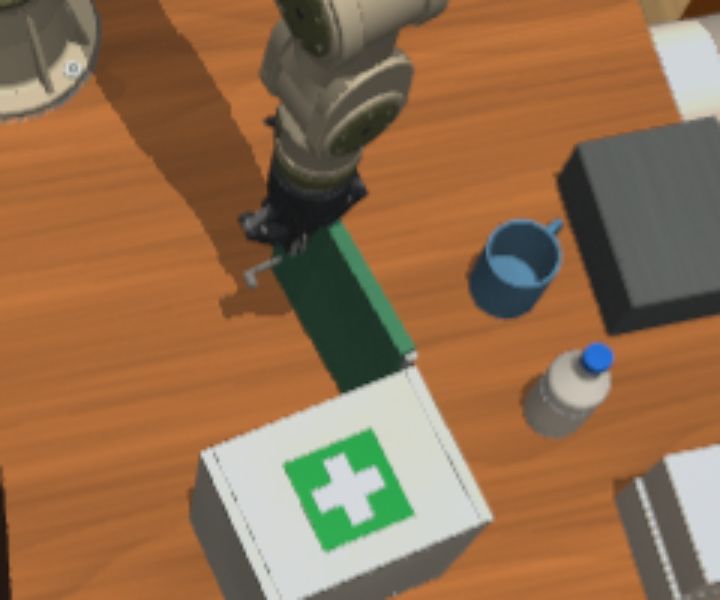

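The door is at about 1.5 rad: its top edge runs (410,348) to (335,222) in the crop. I back off away from the door, then go up.

>>> jog_arm(moves=[{"fingers": 1,"slide": [0,-15,0],"angular": [0,0,0]},{"fingers": 1,"slide": [0,-45,0],"angular": [0,0,0]},{"fingers": 1,"slide": [0,-85,-10],"angular": [0,0,0]},{"fingers": 1,"slide": [10,-120,-40],"angular": [0,0,0]},{"fingers": 1,"slide": [10,-160,-40],"angular": [0,0,0]},{"fingers": 1,"slide": [10,-200,-40],"angular": [0,0,0]},{"fingers": 1,"slide": [10,-200,-40],"angular": [0,0,0]},{"fingers": 1,"slide": [10,-200,-40],"angular": [0,0,0]}])

```text
clock: 8.0
tcp_pos: [0.4486, 0.0248, 0.2464]
orientation: [-0.001, -0.088, 0.996, 0.0]
wrist_force: [0.2, 0.6, 0.5]
finger_gap: -0.0
grip_force: 0.0
```

```bash
python3 - <<'E'
from go import *
s=get_state();print(s["clock"],s["tcp_pos"],s["wrist_force"])
p=read_camera("scene"); save(p,"s5.png")
for q in(1.2,1.3,1.4,1.5): print(q,proj(p,W(Q,[-.094-.218*np.sin(q),.11-.218*np.cos(q),.24])))
E
```

```text
8.0 [0.44858409 0.02483073 0.2464317 ] [0.22376731 0.61905204 0.53194368]
1.2 [[371.16045244 175.55694213]]
1.3 [[376.69523285 171.11616327]]
1.4 [[382.67827552 167.22661367]]
1.5 [[389.05358381 163.91846306]]
```

View pics/s5.png

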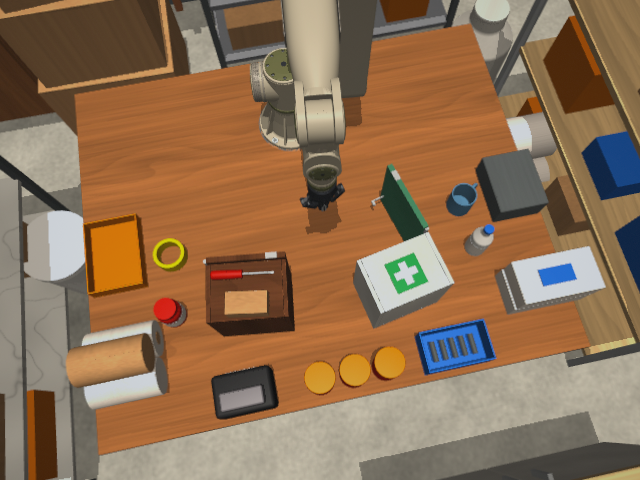

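The door's free edge is at about (390,167), which is about 1.5 rad. The other things are unmoved, the dark cupboard is shut and the arm is clear.

```bash
python3 -c "
from workcell import *
print(hand_in())"
```

```text
the job is handed in; nothing more can be done
None
```

I pressed the first-aid door until it sprang ajar, then pushed it from behind to about 1.5 rad and brought the arm clear. The dark cupboard looked shut and the loose things unmoved; the job is handed in, and no verdict was returned.

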